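Flip the shaker deck plate onto its buffers in the tray

TASK

The shaker's deck plate lies upside down in the grey tray, its four rubber buffers in the air. Turn it over so that it stands on its four buffers on the tray floor: push it against a sloping wall of the tray until it rides up and leans there steeply on its edge, then push its top edge over from behind so that it topples back into the tray. Only push it, never lift it off the tray, and leave the loose parts in the tray and on the bench where they are.

Things in the scene. Friction and masses are not known exactly. Their poses are not given: they have to be found in the camera images.
- tray: Grey moulded plastic lab tray, smooth, fixed to the bench (never moves). Origin: centre of its underside, on the bench; x points to the far wall, y to the left wall, z up. Flat floor 290 mm (x) by 280 mm (y), its top 3 mm above the bench; all four walls curve up alike, as told under tray_foot and tray_rim. 373 x 363 mm over the lip.
- tray_foot (a point): Middle of the far edge of the flat floor (145 mm from the tray's origin along its x), on the floor's top face; the far wall curves up from here. Its section, outward from this edge / height above the bench in mm: 0/3, 10/10, 19/21, 24/32, 31/57 (slopes of 35, 50, 65 and 75 degrees). Axes as the tray's.
- tray_rim (a point): Middle of the far wall's lip, on its flat top 58 mm above the bench; the lip spans 31 to 41.5 mm outward from the edge of the flat floor, and there is only the bench beyond it. Axes as the tray's.
- deck: Aluminium deck plate 90 (x) by 110 (y) by 6 mm thick, 0.14 to 0.23 kg; one face smooth, on the other four black rubber buffers, 18 mm diameter, 10 mm high, 25 mm (x) and 33 mm (y) from the middle. Origin: centre of the smooth face; z points to the buffer side: up at the start, down at the end (smooth face on top, 19 mm above the bench). Friction on the tray about 0.4; left leaning at 55 degrees it stays.
- deck_corner0 (a point): Corner of the deck plate at +x, +y (45, 55 mm), halfway through its thickness. Axes as the deck's.
- deck_corner1 (a point): Corner of the deck plate at +x, -y, halfway through its thickness.
- deck_corner2 (a point): Corner of the deck plate at -x, -y, halfway through its thickness.
- deck_corner3 (a point): Corner of the deck plate at -x, +y, halfway through its thickness.
- star_knob: Bystander: black star knob with a steel foot, 38 mm across and 29 mm high, standing in one of the tray's two corners nearest the robot. Origin at its underside.
- collar: Bystander: steel collar, 34 mm across, 16 mm high, lying in the other of the tray's two corners nearest the robot. Origin at its underside.
- flask_clamp: Bystander: steel four-armed flask clamp, 115 mm across and 55 mm high, on the bench right of the tray. Origin at its underside.
- bottle: Bystander: white plastic bottle, 60 mm diameter and 160 mm high, on the bench right of the tray. Origin at its underside.
- shaker: The shaker the plate came from, a fixed white box 240 x 260 mm and about 90 mm high, on the bench left of the tray. Origin at its underside.
Mind the look-alikes: they are no part of the job. There is more than one size of the deck; the job needs the middle-sized.

How it is judged (in metres and radians):
On the way, in this order (a step that is already met when the one before it is completed fails the run):
1. the deck plate leans on its edge against the tray wall, tipped up by more than 45 degrees (angle between deck's own z axis and vertical between 0.79 and 1.6 rad and contact force between deck and tray above 0.2 N), for 0.1 s.
2. the deck plate is turned over, buffers down (angle between deck's own z axis and vertical above 3 rad), for 0.1 s.
At the end, for the whole second after the job is handed in: The deck plate stands still inside the tray with its smooth face up, level within 0.1 rad, the middle of that face 16 to 22 mm above the bench: on its four buffers on the tray floor (angle between deck's own z axis and vertical above 3.04 rad and z of deck in the frame of tray between 0.016 and 0.022 m and x of deck in the frame of tray between -0.13 and 0.13 m and y of deck in the frame of tray between -0.125 and 0.125 m and linear speed of deck below 0.01 m/s and angular speed of deck below 0.1 rad/s); the robot touches nothing.
It fails at once if the deck plate is lifted: even its lowest corner is more than 30 mm above the bench (height (world z) of each of deck_corner0, deck_corner1, deck_corner2, deck_corner3 above 0.03 m).
It fails at once if a bystander is moved by more than 20 mm (distance of any of star_knob, collar, flask_clamp, bottle from where it was at the start of the episode above 0.02 m).
It also fails if it takes over 58 s, if anything falls off the work surface, if the arm or the gripper's body presses on something with over 40 N, if the wrist force passes 120 N, or if a joint passes its speed limit or range.

ROBOT

A 6-joint arm with a two-finger parallel gripper is mounted at the origin on the work surface. World frame = base frame: x ahead of the robot, y to its left, z up, the work surface at z = 0. Lengths are in m, angles in degrees, forces in N, time in s.
With the tool pointing down it reaches from about 0.35 to 0.925 m from the base axis. Payload 6.4 kg.
Tool frame: the origin (TCP) lies at the very end of the fingers, on their centre line; the grasp point (between the pads) lies 19 mm behind it; z points along the fingers, y is the direction in which the jaws open and shut (so a half turn about z gives the same grasp; the last joint's range is limited). The gripper opens to 85 mm and grips with 20 to 120 N. Pads are 22 mm wide; open, the fingers measure 114 mm over their backs; the gripper's body (76 mm by 85 mm) begins 54 mm behind the grasp point. The pads swing forward as they close: fully open they stand 13 mm farther back than shut.
Start: joints at [-86.58, 14.043, 89.255, -0, 76.702, -9.975], TCP at [0.151, -0.632, 0.231] pointing down, gripper open.
Joint ranges: [-179.41, 179.41], [-58.25, 129.5], [7.25, 145.43], [-54.29, 234.29], [11.92, 165.04], [-157.13, 157.13]. Speed limits (degrees/s): [147.25, 147.25, 180, 180, 180, 180].

INTERFACE

Orientations are given as a 3x3 rotation matrix whose columns are the frame's x, y, z axes.
In Python, from bench import ctrl gives the robot as it stands. The module is installed in compiled form; this text tells all that it offers.
- The arm moves only by the tool move_arm, never from a script. Its argument "deltas" is a list of rows, each an object of numbers: "x", "y", "z": the shift along the world's x, y, z in m; "rx", "ry", "rz": the turn, a rotation vector about the world's x, y, z in rad; "fingers": the opening, from 0 (shut) to 1 (fully open). In form: [{"x": .., "y": .., "z": .., "rx": .., "ry": .., "rz": .., "fingers": ..}, ...]. A call has 1 to 8 rows; each row shifts and turns the commanded pose from where the row before left it; what a row does not reach is not made up. A row lasts 1/8 s, in which the tool goes at most 62.5 mm and 10.7 degrees, less where a joint would pass 70% of its speed; a pose out of reach is approached as far as the arm can. A call with a gripper value outside its range is refused whole. The fingers move at their own pace and stop on an object; "grip_force" is the grip in N (left out, the last holds). Time passes only in rows, so rows that do not move let the fingers close. It gives the time, the measured TCP pose, the force and the opening at its end, in the units of the state.
- ctrl.get_obs(): the state, without advancing time (a new reading comes with each control period).
- ctrl.capture(name): name is "scene" or "top" or "wrist"; returns a dict with "img" (420x560x3 uint8, red, green, blue), "fx", "fy", "cx", "cy" (pixels), "D" ([k1, k2, p1, p2, k3] as OpenCV has them; the pictures are not rectified), "T" (4x4, takes a point from camera to world coordinates); the wrist camera has in their place "tool_from_camera" (4x4, takes a point from camera to tool coordinates, whose origin is the TCP and whose axes are the flange's). Camera axes: x right, y up, looking along -z (the intrinsics and any distortion apply to the point x, -y, -z); pixel columns grow to the right and rows downward; lengths in m; the calibration is good to about 2 mm. A picture is of the moment at which its call begins: read the wrist's pose just before it. There is no depth.
- ctrl.close_job(): hands the job in, once; it reports no verdict.
The state is a dict: "time": time; "joints": joint angles; "joint_vel": joint speeds; "joint_torque": joint torques, N m; "tcp_pos": TCP position; "tcp_rot": TCP orientation; "wrist_force": force on the tool from outside, world axes, zero at the start; "moment": the same for the moment, N m; "grip_width": finger opening in m.
Only numpy, scipy, OpenCV 4.12 (cv2) and the standard library are available. Lean on these libraries where they do the work, as an engineer would, in place of code of your own. Each camera call takes 0.05 s, during which the arm holds its last target.

## Working session

There is one attempt and no reset: what is moved stays moved. The work goes in short steps, Python scripts to look and compute and a tool call to move; the robot and the scene stay as the last step left them, time stands still between calls to the robot, and variables do not carry over. Pictures are saved under pics/ and viewed, and the job is handed in when it is done.

Besides the shell and the picture viewer there is one more tool, called by a JSON object that holds its "method" and its "body". move_arm: Moves the arm, as the interface text tells. Its arguments: {"type":"object","properties":{"deltas":{"type":"array","items":{"type":"object","properties":{"x":{"type":"number"},"y":{"type":"number"},"z":{"type":"number"},"rx":{"type":"number"},"ry":{"type":"number"},"rz":{"type":"number"},"fingers":{"type":"number"}}}},"grip_force":{"type":"number"}},"required":["deltas"]}

```bash
mkdir -p pics
cat > h.py <<'E'
import numpy as np, cv2
from bench import ctrl
def save(n,im,s=1.0):
    im=im[:,:,::-1]
    if s!=1: im=cv2.resize(im,None,fx=s,fy=s,interpolation=cv2.INTER_CUBIC)
    cv2.imwrite('pics/'+n+'.png',im)
def ray(c,uv,T=None):
    K=np.array([[c['fx'],0,c['cx']],[0,c['fy'],c['cy']],[0,0,1.]])
    p=cv2.undistortPoints(np.array(uv,float).reshape(-1,1,2),K,np.array(c['D'],float)).reshape(-1,2)
    T=np.array(c['T'] if T is None else T)
    d=np.c_[p[:,0],-p[:,1],-np.ones(len(p))]@T[:3,:3].T
    return T[:3,3],d
def onplane(c,uv,z,T=None):
    o,d=ray(c,uv,T); return o+d*((z-o[2])/d[:,2])[:,None]
def proj(c,P,T=None):
    K=np.array([[c['fx'],0,c['cx']],[0,c['fy'],c['cy']],[0,0,1.]])
    T=np.array(c['T'] if T is None else T); q=(np.array(P,float)-T[:3,3])@T[:3,:3]
    q=q*[1,-1,-1]
    return cv2.projectPoints(q.reshape(-1,1,3),np.zeros(3),np.zeros(3),K,np.array(c['D'],float))[0].reshape(-1,2)
E
python3 - <<'E'
from h import *
for n in ['scene','top']:
    c=ctrl.capture(n); save(n+'0',c['img'],1.4); print(n,c['fx'],c['cx'],c['cy'],np.round(c['T'],3).tolist())
    np.savez(n+'0.npz',**c)
c=ctrl.capture('wrist');print(np.round(c['tool_from_camera'],3).tolist())
o=ctrl.get_obs();print(o['time'],np.round(o['tcp_rot'],3).tolist(),o['wrist_force'])
E
```

```text
scene 466.56068367423535 285.4147311402019 212.9433747543575 [[0.555, -0.691, 0.462, 1.066], [0.832, 0.468, -0.299, -0.338], [-0.01, 0.55, 0.835, 1.098], [0.0, 0.0, 0.0, 1.0]]
top 432.14840642216853 277.6526063864989 209.7286034100077 [[0.015, 0.985, -0.174, 0.254], [-1.0, 0.013, -0.011, 0.035], [-0.009, 0.174, 0.985, 1.564], [0.0, 0.0, 0.0, 1.0]]
[[0.0, 0.957, 0.29, 0.076], [1.0, -0.0, 0.0, 0.0], [0.0, 0.29, -0.957, -0.141], [0.0, 0.0, 0.0, 1.0]]
0.15 [[0.973, 0.232, -0.0], [0.232, -0.973, 0.002], [0.0, -0.001, -1.0]] [-0.69326616  0.54604191  0.31437813]
```

View pics/scene0.png

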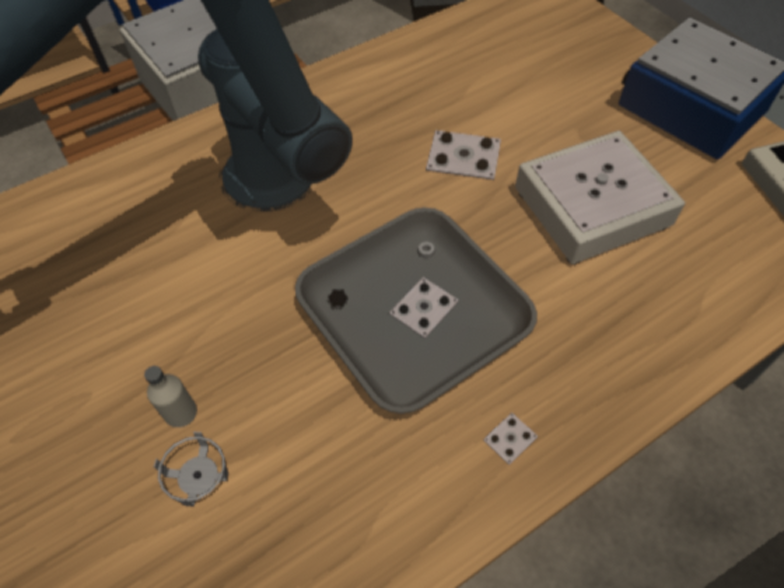

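View pics/top0.png

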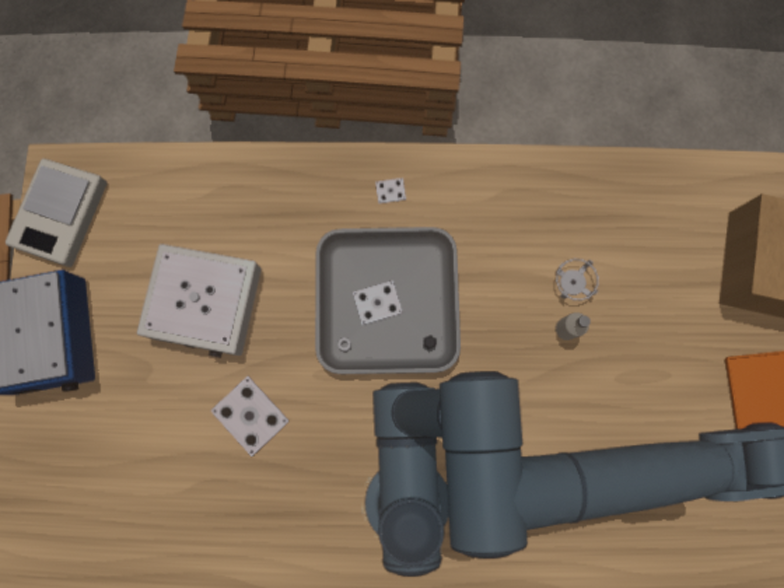

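Candidates for the deck in top0: the small plate on the bench at (391,190), the plate in the tray at (377,302) and the large plate at (250,415). The one in the tray is the middle-sized and lies where described. Next I measure it along with the tray.

```bash
cat > m.py <<'E'
from h import *
def deckmask(c,zlo=0.009,box=None):
    im=c['img'];hsv=cv2.cvtColor(im,cv2.COLOR_RGB2HSV)
    return ((hsv[:,:,2]>140)&(hsv[:,:,1]<60)).astype(np.uint8)*255
def deckrect(c,approx,z):
    m=deckmask(c); m=cv2.morphologyEx(m,cv2.MORPH_CLOSE,np.ones((3,3)))
    cs,_=cv2.findContours(m,cv2.RETR_EXTERNAL,cv2.CHAIN_APPROX_NONE)
    u=proj(c,approx)[0]
    best=min(cs,key=lambda k:(np.hypot(*(k.reshape(-1,2).mean(0)-u)) if len(k)>30 else 1e9))
    P=onplane(c,best.reshape(-1,2),z)[:,:2]
    return cv2.minAreaRect((P*1000).astype(np.float32)),best
E
python3 - <<'E'
from m import *
t=dict(np.load('top0.npz')); s=dict(np.load('scene0.npz'))
a=onplane(t,[[377/1.4,302/1.4]],0.009)[0];print('approx',a)
for n,c in (('top',t),('scene',s)):
    r,b=deckrect(c,a,0.009); print(n,r)
# tray lip outer via rays on z=.058, from grey mask
for n,c,u in (('top',t,(388,300)),('scene',s,(415,310))):
    im=c['img'];hsv=cv2.cvtColor(im,cv2.COLOR_RGB2HSV)
    m=((hsv[:,:,1]<60)).astype(np.uint8)*255
    m=cv2.morphologyEx(m,cv2.MORPH_OPEN,np.ones((3,3)))
    cs,_=cv2.findContours(m,cv2.RETR_EXTERNAL,cv2.CHAIN_APPROX_NONE)
    for k in cs:
        if cv2.pointPolygonTest(k,(u[0]/1.4,u[1]/1.4),False)>0:
            P=onplane(c,k.reshape(-1,2),0.055)[:,:2]; print(n,len(k),cv2.minAreaRect((P*1000).astype(np.float32)))
t2=onplane(t,np.array([[344,344],[430,343],[573,325],[575,282]])/1.4,0.02);print(np.round(t2,3))
save('crop',t['img'][150:280,215:340],5)
print([ (k,np.round(np.array(v),3).tolist()) for k,v in t.items() if k in 'D'])
E
```

```text
approx [0.50660646 0.08306383 0.009     ]
top ((507.5760192871094, 83.5569076538086), (89.0867691040039, 109.5916976928711), 17.324317932128906)
scene ((505.5460205078125, 81.28227996826172), (86.05220794677734, 105.74549865722656), 16.3670597076416)
top 368 ((508.0570068359375, 57.951263427734375), (374.13311767578125, 362.689697265625), 1.829890251159668)
scene 388 ((506.467041015625, 55.41551208496094), (371.22802734375, 360.3266296386719), 2.0478625297546387)
[[ 0.395  0.165  0.02 ]
 [ 0.4   -0.055  0.02 ]
 [ 0.451 -0.424  0.02 ]
 [ 0.565 -0.434  0.02 ]]
[('D', [-0.085, 0.0, 0.0, 0.0, 0.0])]
```

View pics/crop.png

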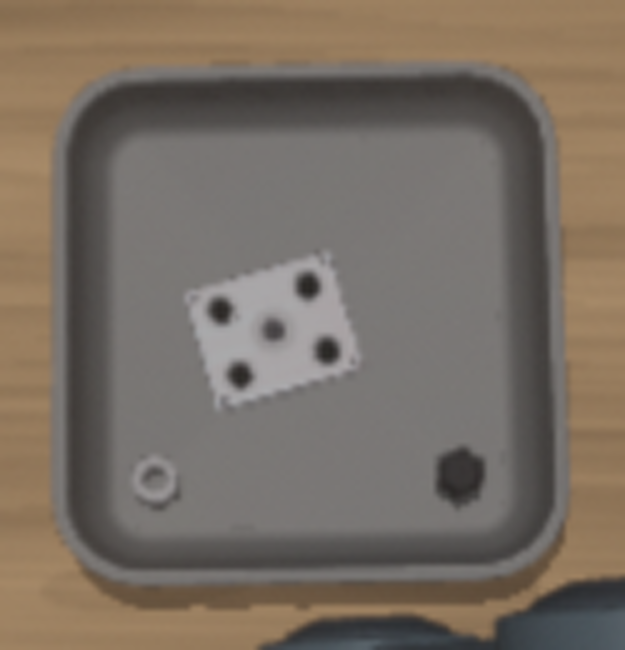

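{"method": "move_arm", "body": {"deltas": [{"x": 0.033, "y": 0.052, "z": 0.003, "rz": -0.05, "fingers": 0.19}, {"x": 0.033, "y": 0.052, "z": 0.003, "rz": -0.05}, {"x": 0.033, "y": 0.052, "z": 0.003, "rz": -0.05}, {"x": 0.033, "y": 0.052, "z": 0.003, "rz": -0.05}, {"x": 0.033, "y": 0.052, "z": 0.003}, {"x": 0.033, "y": 0.052, "z": 0.003}, {"x": 0.01, "y": 0.05}, {"x": 0.01, "y": 0.05}], "grip_force": 40}}

```text
$.deltas[0]: bad value
```

{"method": "move_arm", "body": {"deltas": [{"x": 0.01, "y": 0.05}, {"x": 0.01, "y": 0.05}, {"x": 0.01, "y": 0.05}, {"x": 0.01, "y": 0.05}, {"x": 0.01, "y": 0.05}, {"x": 0.0, "y": 0.04}, {"z": -0.03}, {}]}}

```text
$.deltas[0]: bad value
```

{"method": "move_arm", "body": {"deltas": [{"x": 0.033, "y": 0.052, "z": 0.003, "rx": 0, "ry": 0, "rz": -0.05, "fingers": 0.19}, {"x": 0.033, "y": 0.052, "z": 0.003, "rx": 0, "ry": 0, "rz": -0.05, "fingers": 0.19}, {"x": 0.033, "y": 0.052, "z": 0.003, "rx": 0, "ry": 0, "rz": -0.05, "fingers": 0.19}, {"x": 0.033, "y": 0.052, "z": 0.003, "rx": 0, "ry": 0, "rz": -0.05, "fingers": 0.19}, {"x": 0.033, "y": 0.052, "z": 0.003, "rx": 0, "ry": 0, "rz": 0, "fingers": 0.19}, {"x": 0.033, "y": 0.052, "z": 0.003, "rx": 0, "ry": 0, "rz": 0, "fingers": 0.19}, {"x": 0.01, "y": 0.05, "z": 0, "rx": 0, "ry": 0, "rz": 0, "fingers": 0.19}, {"x": 0.01, "y": 0.05, "z": 0, "rx": 0, "ry": 0, "rz": 0, "fingers": 0.19}], "grip_force": 40}}

```text
time: 1.15
tcp_pos: [0.3688, -0.2185, 0.2491]
tcp_rot: [[0.999, 0.034, 0.0], [0.034, -0.999, 0.0], [0.0, -0.0, -1.0]]
wrist_force: [0.4, -0.4, 0.7]
grip_width: 0.0159
```

{"method": "move_arm", "body": {"deltas": [{"x": 0.01, "y": 0.05, "z": 0, "rx": 0, "ry": 0, "rz": 0, "fingers": 0.19}, {"x": 0.01, "y": 0.05, "z": 0, "rx": 0, "ry": 0, "rz": 0, "fingers": 0.19}, {"x": 0.01, "y": 0.05, "z": 0, "rx": 0, "ry": 0, "rz": 0, "fingers": 0.19}, {"x": 0.01, "y": 0.05, "z": -0.03, "rx": 0, "ry": 0, "rz": 0, "fingers": 0.19}, {"x": 0.005, "y": 0.05, "z": -0.05, "rx": 0, "ry": 0, "rz": 0, "fingers": 0.19}, {"x": 0.005, "y": 0.043, "z": -0.05, "rx": 0, "ry": 0, "rz": 0, "fingers": 0.19}, {"x": 0, "y": 0, "z": -0.05, "rx": 0, "ry": 0, "rz": 0, "fingers": 0.19}, {"x": 0, "y": 0, "z": 0, "rx": 0, "ry": 0, "rz": 0, "fingers": 0.19}]}}

```text
time: 2.15
tcp_pos: [0.4139, 0.0652, 0.0744]
tcp_rot: [[0.999, 0.035, -0.01], [0.035, -0.999, 0.001], [-0.01, -0.001, -1.0]]
wrist_force: [0.4, 0.2, 0.7]
grip_width: 0.0162
```

Run:
```python
from m import *
o=ctrl.get_obs();print(np.round(o['tcp_pos'],4),o['time'],np.round(o['wrist_force'],1))
c=ctrl.capture('wrist');save('w1',c['img'],1.4)
W=np.eye(4);W[:3,:3]=o['tcp_rot'];W[:3,3]=o['tcp_pos'];T=W@np.array(c['tool_from_camera'])
m=deckmask(c);cs,_=cv2.findContours(m,cv2.RETR_EXTERNAL,cv2.CHAIN_APPROX_NONE)
k=max(cs,key=cv2.contourArea)
P=onplane(c,k.reshape(-1,2),.009,T)[:,:2];print(cv2.minAreaRect((P*1000).astype(np.float32)))
c=ctrl.capture('scene');save('s1',c['img'][120:320,180:420],3)
```

```text
[0.4139 0.0652 0.0744] 2.15 [0.4 0.2 0.7]
((458.1334533691406, 57.71134948730469), (179.96392822265625, 269.93817138671875), 2.2526862621307373)
```

View pics/w1.png

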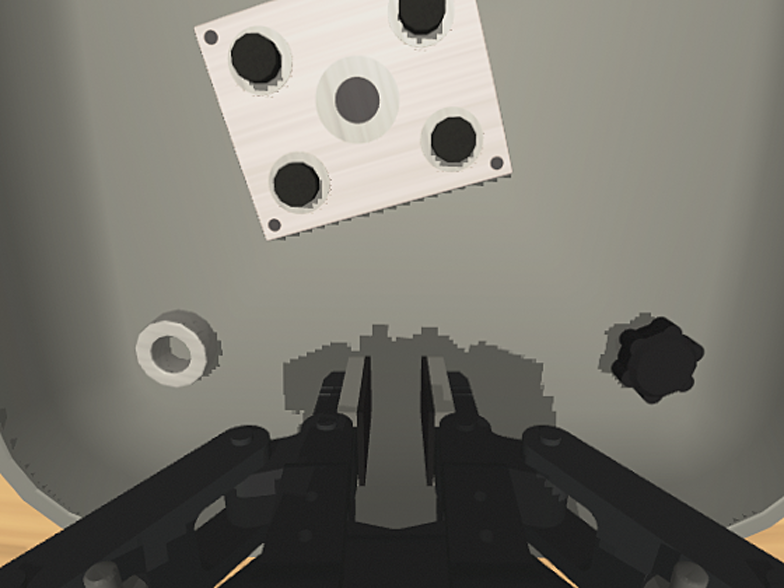

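View pics/s1.png

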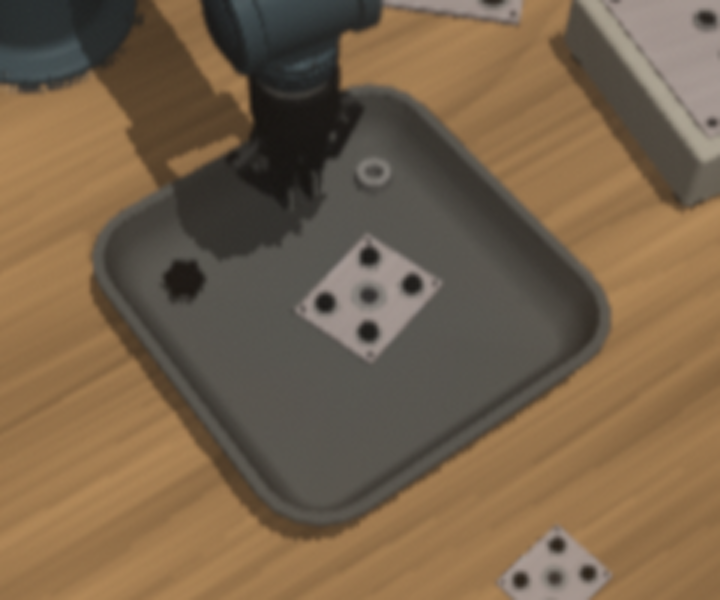

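{"method": "move_arm", "body": {"deltas": [{"x": 0.003, "y": 0.007, "z": -0.025, "rx": 0, "ry": -0.01, "rz": 0, "fingers": 0.19}, {"x": 0.003, "y": 0.006, "z": -0.025, "rx": 0, "ry": 0, "rz": 0, "fingers": 0.19}, {"x": 0, "y": 0, "z": -0.01, "rx": 0, "ry": 0, "rz": 0, "fingers": 0.19}, {"x": 0, "y": 0, "z": 0, "rx": 0, "ry": 0, "rz": 0, "fingers": 0.19}]}}

```text
time: 2.75
tcp_pos: [0.4247, 0.0769, 0.0191]
tcp_rot: [[0.999, 0.033, 0.012], [0.033, -0.999, -0.0], [0.012, 0.001, -1.0]]
wrist_force: [0.4, 0.2, -0.2]
grip_width: 0.0161
```

{"method": "move_arm", "body": {"deltas": [{"x": 0, "y": 0, "z": -0.007, "rx": 0, "ry": 0.011, "rz": 0, "fingers": 0.19}, {"x": 0, "y": 0, "z": -0.004, "rx": 0, "ry": 0, "rz": 0, "fingers": 0.19}, {"x": 0, "y": 0, "z": -0.002, "rx": 0, "ry": 0, "rz": 0, "fingers": 0.19}, {"x": 0, "y": 0, "z": 0, "rx": 0, "ry": 0, "rz": 0, "fingers": 0.19}]}}

```text
time: 3.25
tcp_pos: [0.4236, 0.0774, 0.0049]
tcp_rot: [[0.999, 0.034, -0.001], [0.034, -0.999, 0.0], [-0.001, -0.0, -1.0]]
wrist_force: [0.2, 0.6, 0.4]
grip_width: 0.0163
```

{"method": "move_arm", "body": {"deltas": [{"x": 0.015, "y": 0.0005, "z": -0.0005, "rx": 0, "ry": 0, "rz": 0, "fingers": 0.19}, {"x": 0.015, "y": 0.0005, "z": 0, "rx": 0, "ry": 0, "rz": 0, "fingers": 0.19}, {"x": 0.012, "y": 0.0005, "z": 0, "rx": 0, "ry": 0, "rz": 0, "fingers": 0.19}, {"x": 0.012, "y": 0.0005, "z": 0, "rx": 0, "ry": 0, "rz": 0, "fingers": 0.19}, {"x": 0.012, "y": 0.0005, "z": 0, "rx": 0, "ry": 0, "rz": 0, "fingers": 0.19}, {"x": 0.012, "y": 0.0005, "z": 0, "rx": 0, "ry": 0, "rz": 0, "fingers": 0.19}, {"x": 0.012, "y": 0.0005, "z": 0, "rx": 0, "ry": 0, "rz": 0, "fingers": 0.19}, {"x": 0, "y": 0, "z": 0, "rx": 0, "ry": 0, "rz": 0, "fingers": 0.19}]}}

```text
time: 4.25
tcp_pos: [0.5151, 0.0808, 0.0048]
tcp_rot: [[0.999, 0.034, 0.001], [0.034, -0.999, -0.0], [0.001, 0.0, -1.0]]
wrist_force: [0.4, 0.9, 0.2]
grip_width: 0.0159
```

Run:
```python
from m import *
o=ctrl.get_obs();print(np.round(o['tcp_pos'],4),o['time'],np.round(o['wrist_force'],1))
c=ctrl.capture('wrist');save('w2',c['img'],1.4)
c=ctrl.capture('scene');save('s2',c['img'][120:320,180:420],3)
```

```text
[0.5151 0.0808 0.0048] 4.25 [0.4 0.9 0.2]
```

View pics/w2.png

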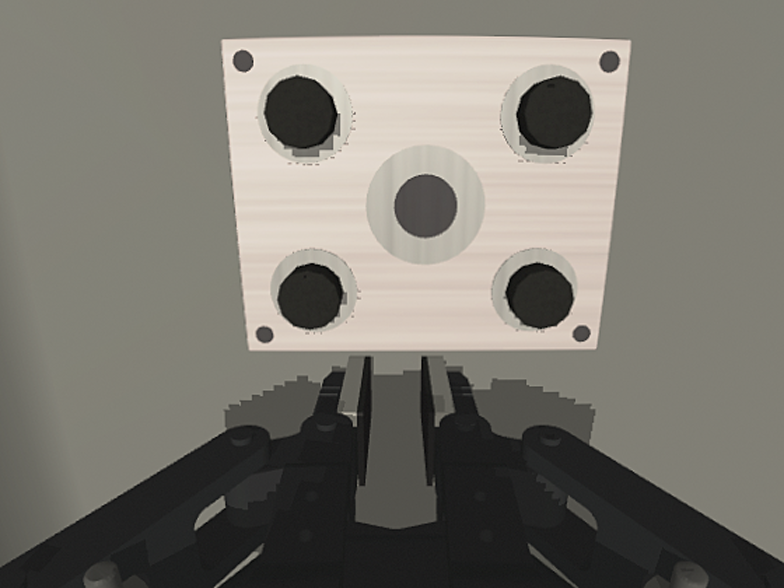

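View pics/s2.png

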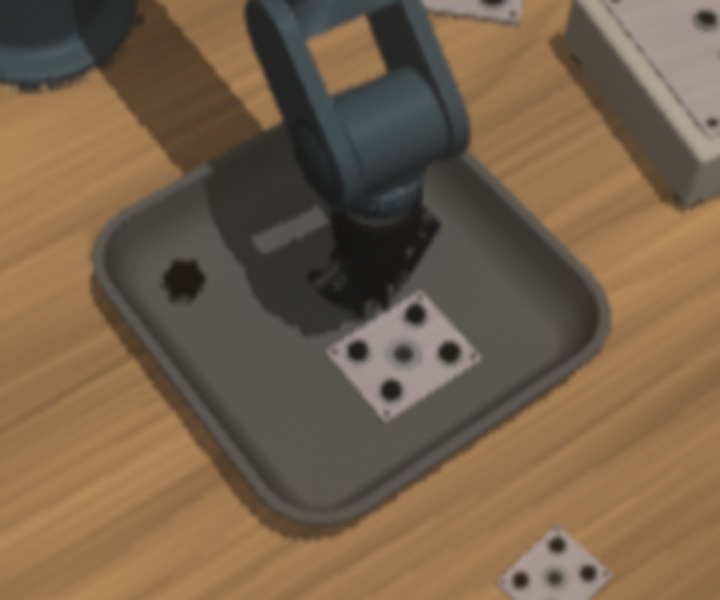

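{"method": "move_arm", "body": {"deltas": [{"x": -0.006, "y": 0, "z": 0, "rx": 0, "ry": 0, "rz": 0, "fingers": 0.19}, {"x": 0, "y": -0.008, "z": 0, "rx": 0, "ry": 0, "rz": 0, "fingers": 0.19}, {"x": 0.008, "y": 0, "z": 0, "rx": 0, "ry": 0, "rz": 0, "fingers": 0.19}, {"x": 0.01, "y": 0.0003, "z": -0.0005, "rx": 0, "ry": 0, "rz": 0, "fingers": 0.19}, {"x": 0.01, "y": 0.0003, "z": 0, "rx": 0, "ry": 0, "rz": 0, "fingers": 0.19}, {"x": 0.01, "y": 0.0003, "z": 0, "rx": 0, "ry": 0, "rz": 0, "fingers": 0.19}, {"x": 0.01, "y": 0.0003, "z": 0, "rx": 0, "ry": 0, "rz": 0, "fingers": 0.19}, {"x": 0.01, "y": 0.0003, "z": 0, "rx": 0, "ry": 0, "rz": 0, "fingers": 0.19}]}}

```text
time: 5.35
tcp_pos: [0.5656, 0.0745, 0.0036]
tcp_rot: [[0.999, 0.034, -0.003], [0.034, -0.999, 0.0], [-0.003, -0.0, -1.0]]
wrist_force: [-4.4, -0.7, 3.5]
grip_width: 0.0161
```

{"method": "move_arm", "body": {"deltas": [{"x": 0.01, "y": 0.0003, "z": 0, "rx": 0, "ry": 0, "rz": 0, "fingers": 0.19}, {"x": 0.01, "y": 0.0003, "z": 0, "rx": 0, "ry": 0, "rz": 0, "fingers": 0.19}, {"x": 0, "y": 0, "z": 0, "rx": 0, "ry": 0, "rz": 0, "fingers": 0.19}]}}

```text
time: 5.72
tcp_pos: [0.5863, 0.075, 0.0036]
tcp_rot: [[0.999, 0.034, -0.001], [0.034, -0.999, 0.0], [-0.001, -0.0, -1.0]]
wrist_force: [-0.9, -0.4, -0.3]
grip_width: 0.0164
```

Run:
```python
from m import *
o=ctrl.get_obs();print(np.round(o['tcp_pos'],4),o['time'],np.round(o['wrist_force'],1))
c=ctrl.capture('wrist');save('w3',c['img'],1.4)
c=ctrl.capture('scene');save('s3',c['img'][120:320,180:420],3)
```

```text
[0.5863 0.075  0.0036] 5.725 [-0.9 -0.4 -0.3]
```

View pics/w3.png

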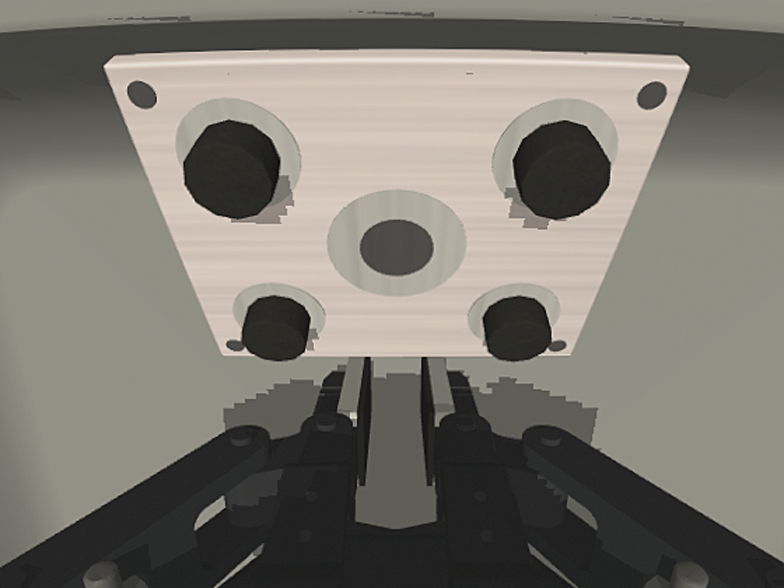

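View pics/s3.png

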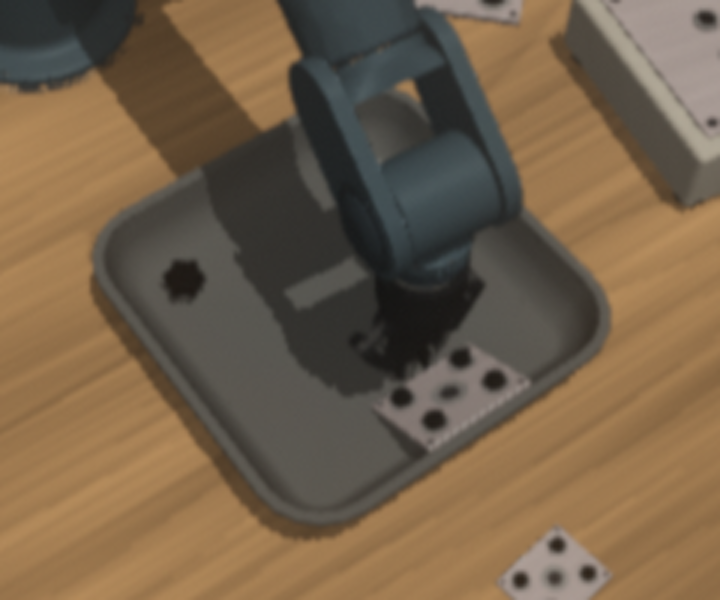

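{"method": "move_arm", "body": {"deltas": [{"x": 0.008, "y": 0.0003, "z": 0, "rx": 0, "ry": 0, "rz": 0, "fingers": 0.19}, {"x": 0.008, "y": 0.0003, "z": 0, "rx": 0, "ry": 0, "rz": 0, "fingers": 0.19}, {"x": 0.008, "y": 0.0003, "z": 0, "rx": 0, "ry": 0, "rz": 0, "fingers": 0.19}, {"x": 0.008, "y": 0.0003, "z": 0, "rx": 0, "ry": 0, "rz": 0, "fingers": 0.19}, {"x": 0.008, "y": 0.0003, "z": 0, "rx": 0, "ry": 0, "rz": 0, "fingers": 0.19}, {"x": 0, "y": 0, "z": 0, "rx": 0, "ry": 0, "rz": 0, "fingers": 0.19}]}}

```text
time: 6.58
tcp_pos: [0.627, 0.0764, 0.0044]
tcp_rot: [[0.999, 0.034, 0.001], [0.034, -0.999, -0.0], [0.001, 0.0, -1.0]]
wrist_force: [-0.2, 0.4, -0.6]
grip_width: 0.0163
```

Run:
```python
from m import *
o=ctrl.get_obs();print(np.round(o['tcp_pos'],4),o['time'],np.round(o['wrist_force'],1))
c=ctrl.capture('wrist');save('w4',c['img'],1.4)
c=ctrl.capture('scene');save('s4',c['img'][120:320,180:420],3)
```

```text
[0.627  0.0764 0.0044] 6.575 [-0.2  0.4 -0.6]
```

View pics/w4.png

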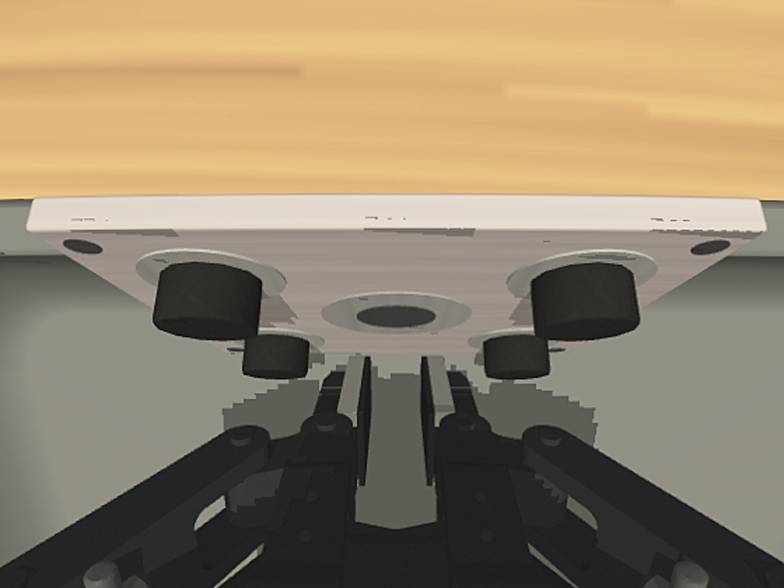

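View pics/s4.png

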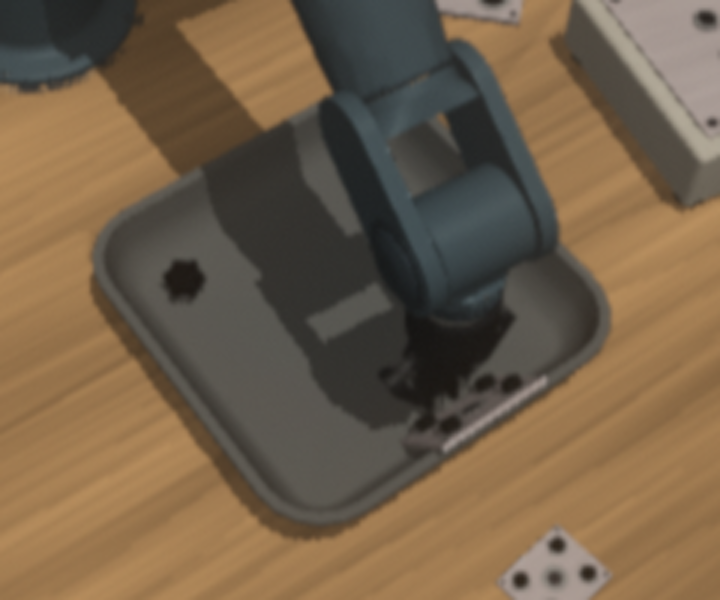

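{"method": "move_arm", "body": {"deltas": [{"x": 0.004, "y": 0.0001, "z": 0, "rx": 0, "ry": 0, "rz": 0, "fingers": 0.19}, {"x": 0.004, "y": 0.0001, "z": 0, "rx": 0, "ry": 0, "rz": 0, "fingers": 0.19}, {"x": 0, "y": 0, "z": 0, "rx": 0, "ry": 0, "rz": 0, "fingers": 0.19}]}}

```text
time: 7.05
tcp_pos: [0.6341, 0.0767, 0.004]
tcp_rot: [[0.999, 0.034, -0.001], [0.034, -0.999, -0.0], [-0.001, -0.0, -1.0]]
wrist_force: [-0.0, 0.5, 0.3]
grip_width: 0.0163
```

Run:
```python
from m import *
o=ctrl.get_obs();print(np.round(o['tcp_pos'],4),o['time'],np.round(o['wrist_force'],1))
c=ctrl.capture('wrist');save('w5',c['img'],1.4)
```

```text
[0.6341 0.0767 0.004 ] 7.05 [-0.   0.5  0.3]
```

View pics/w5.png

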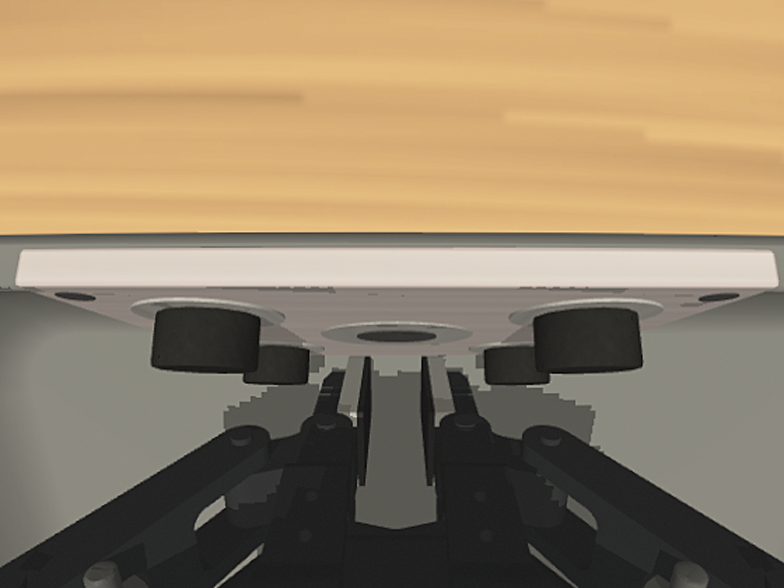

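Run:
```python
from m import *
o=ctrl.get_obs();c=ctrl.capture('wrist')
W=np.eye(4);W[:3,:3]=o['tcp_rot'];W[:3,3]=o['tcp_pos'];T=W@np.array(c['tool_from_camera'])
for (a,b) in ([(22,249),(772,249)],[(15,287),(778,287)]):
    p=np.array([a,b])/1.4
    oo,d=ray(c,p,T)
    # same depth along optical axis: scale so |P1-P2|=.11
    s=.11/np.linalg.norm(d[0]-d[1]); print(np.round(oo+s*d,4))
```

```text
[[0.6943 0.1335 0.0782]
 [0.6981 0.0236 0.0781]]
[[0.6893 0.1335 0.081 ]
 [0.6931 0.0235 0.0809]]
```

{"method": "move_arm", "body": {"deltas": [{"x": -0.004, "y": 0, "z": 0, "rx": 0, "ry": 0, "rz": 0, "fingers": 0.19}, {"x": -0.008, "y": 0, "z": 0, "rx": 0, "ry": 0, "rz": 0, "fingers": 0.19}, {"x": -0.015, "y": 0, "z": 0, "rx": 0, "ry": 0, "rz": 0, "fingers": 0.19}, {"x": 0, "y": 0, "z": 0.01, "rx": 0, "ry": 0, "rz": 0, "fingers": 0.19}, {"x": 0, "y": 0, "z": 0.04, "rx": 0, "ry": 0, "rz": 0, "fingers": 0.19}, {"x": 0, "y": 0, "z": 0.05, "rx": 0, "ry": 0, "rz": 0, "fingers": 0.19}, {"x": 0, "y": 0, "z": 0.05, "rx": 0, "ry": 0, "rz": 0, "fingers": 0.19}, {"x": 0, "y": 0, "z": 0, "rx": 0, "ry": 0, "rz": 0, "fingers": 0.19}]}}

```text
time: 8.15
tcp_pos: [0.6107, 0.0765, 0.1608]
tcp_rot: [[0.999, 0.034, 0.011], [0.034, -0.999, -0.001], [0.011, 0.001, -1.0]]
wrist_force: [-0.2, -0.8, 0.5]
grip_width: 0.0159
```

Run:
```python
from m import *
o=ctrl.get_obs();print(np.round(o['tcp_pos'],4),o['time'],np.round(o['wrist_force'],1))
c=ctrl.capture('wrist');save('w6',c['img'],1.4)
c=ctrl.capture('scene');save('s6',c['img'][120:320,180:420],3)
```

```text
[0.6107 0.0765 0.1608] 8.15 [-0.2 -0.8  0.5]
```

View pics/w6.png

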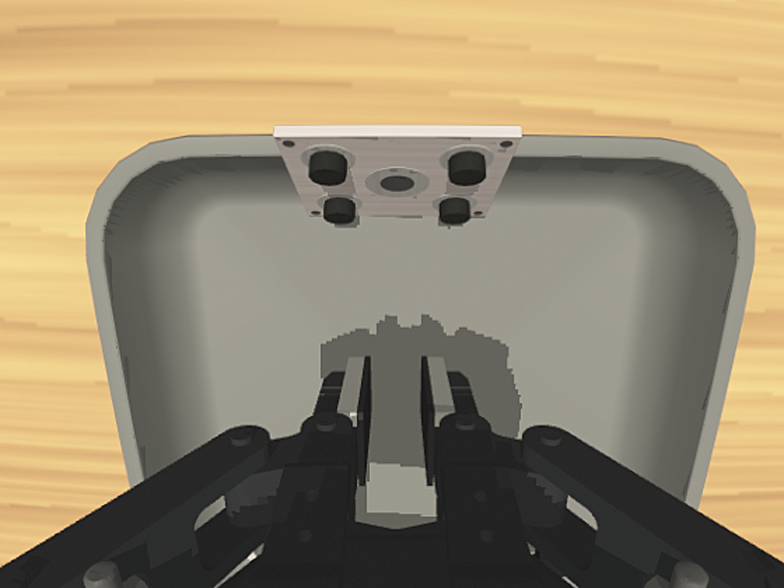

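View pics/s6.png

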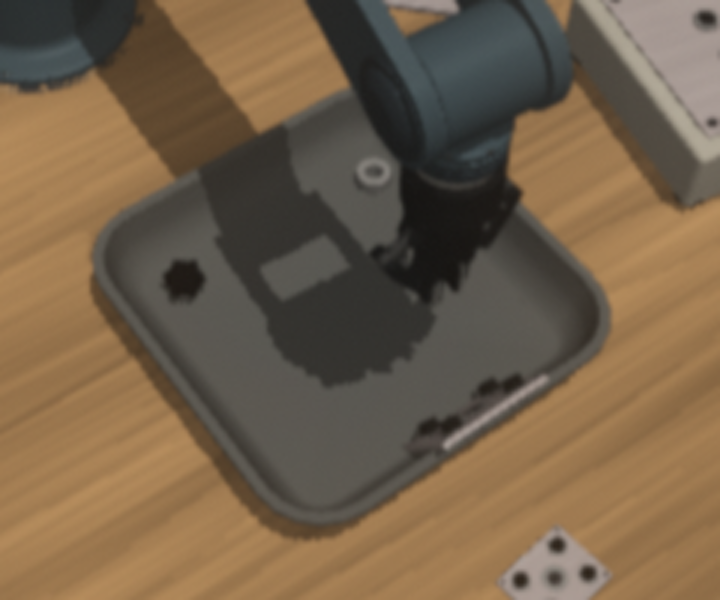

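Run:
```python
from m import *
o=ctrl.get_obs();c=ctrl.capture('wrist')
W=np.eye(4);W[:3,:3]=o['tcp_rot'];W[:3,3]=o['tcp_pos'];T=W@np.array(c['tool_from_camera'])
for (a,b) in ([(274,126),(522,126)],[(275,137),(522,136)],):
    p=np.array([a,b])/1.4
    oo,d=ray(c,p,T)
    s=.11/np.linalg.norm(d[0]-d[1]); print(np.round(oo+s*d,4))
print(onplane(c,np.array([[310,218],[487,217]])/1.4,.006,T))
```

```text
[[0.6899 0.1334 0.0717]
 [0.6937 0.0235 0.0717]]
[[0.6852 0.133  0.072 ]
 [0.6894 0.0231 0.0718]]
[[0.63955776 0.12910298 0.006     ]
 [0.64380363 0.022987   0.006     ]]
```

{"method": "move_arm", "body": {"deltas": [{"x": 0.04, "y": 0.001, "z": 0, "rx": 0, "ry": 0.01, "rz": 0, "fingers": 0.19}, {"x": 0.04, "y": 0.001, "z": 0, "rx": 0, "ry": 0, "rz": 0, "fingers": 0.19}, {"x": 0.05, "y": 0.001, "z": 0, "rx": 0, "ry": 0, "rz": 0, "fingers": 0.19}, {"x": 0, "y": 0, "z": 0, "rx": 0, "ry": 0, "rz": 0, "fingers": 0.19}, {"x": 0, "y": 0, "z": -0.04, "rx": 0, "ry": 0, "rz": 0, "fingers": 0.19}, {"x": 0, "y": 0, "z": -0.04, "rx": 0, "ry": 0, "rz": 0, "fingers": 0.19}, {"x": 0, "y": 0, "z": -0.016, "rx": 0, "ry": 0, "rz": 0, "fingers": 0.19}, {"x": 0, "y": 0, "z": 0, "rx": 0, "ry": 0, "rz": 0, "fingers": 0.19}]}}

```text
time: 9.3
tcp_pos: [0.7352, 0.0798, 0.0562]
tcp_rot: [[0.999, 0.034, -0.015], [0.034, -0.999, 0.0], [-0.015, -0.001, -1.0]]
wrist_force: [-0.1, 0.3, -0.5]
grip_width: 0.016
```

Run:
```python
from m import *
o=ctrl.get_obs();print(np.round(o['tcp_pos'],4),np.round(o['tcp_rot'],3).tolist(),o['time'],np.round(o['wrist_force'],1))
c=ctrl.capture('scene');save('s7',c['img'][120:320,180:420],3)
```

```text
[0.7352 0.0798 0.0562] [[0.999, 0.034, -0.015], [0.034, -0.999, 0.0], [-0.015, -0.001, -1.0]] 9.3 [-0.1  0.3 -0.5]
```

View pics/s7.png

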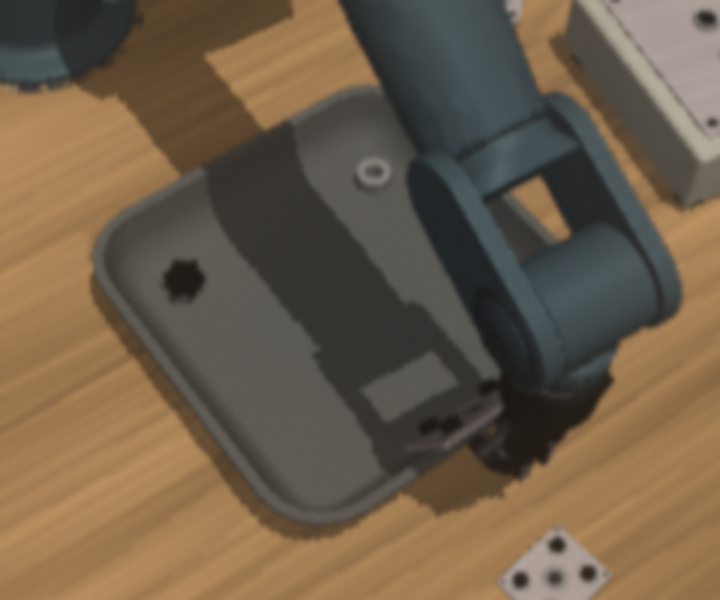

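{"method": "move_arm", "body": {"deltas": [{"x": -0.01, "y": 0, "z": 0.005, "rx": 0, "ry": 0, "rz": 0, "fingers": 0.19}, {"x": 0, "y": 0, "z": 0, "rx": 0, "ry": 0, "rz": 0, "fingers": 0.19}, {"x": 0, "y": 0, "z": 0, "rx": 0, "ry": 0, "rz": 0, "fingers": 0.19}]}}

```text
time: 9.72
tcp_pos: [0.7272, 0.0797, 0.0643]
tcp_rot: [[0.999, 0.034, -0.009], [0.034, -0.999, -0.0], [-0.009, -0.0, -1.0]]
wrist_force: [-0.1, -0.2, 0.2]
grip_width: 0.0162
```

{"method": "move_arm", "body": {"deltas": [{"x": -0.008, "y": 0, "z": 0, "rx": 0, "ry": 0, "rz": 0, "fingers": 0.19}, {"x": -0.008, "y": 0, "z": 0.001, "rx": 0, "ry": 0, "rz": 0, "fingers": 0.19}, {"x": -0.006, "y": 0, "z": 0.004, "rx": 0, "ry": 0, "rz": 0, "fingers": 0.19}, {"x": -0.006, "y": 0, "z": 0.005, "rx": 0, "ry": 0, "rz": 0, "fingers": 0.19}, {"x": -0.006, "y": 0, "z": 0.004, "rx": 0, "ry": 0, "rz": 0, "fingers": 0.19}]}}

```text
time: 10.35
tcp_pos: [0.6926, 0.0797, 0.0776]
tcp_rot: [[0.999, 0.034, -0.01], [0.034, -0.999, -0.0], [-0.01, -0.0, -1.0]]
wrist_force: [-0.0, -0.1, 0.1]
grip_width: 0.0163
```

Run:
```python
from m import *
o=ctrl.get_obs();print(np.round(o['tcp_pos'],4),o['time'],np.round(o['wrist_force'],1))
c=ctrl.capture('scene');save('s8',c['img'][120:320,180:420],3)
c=ctrl.capture('top');save('t8',c['img'][120:300,200:360],4)
```

```text
[0.6926 0.0797 0.0776] 10.35 [-0.  -0.1  0.1]
```

View pics/s8.png

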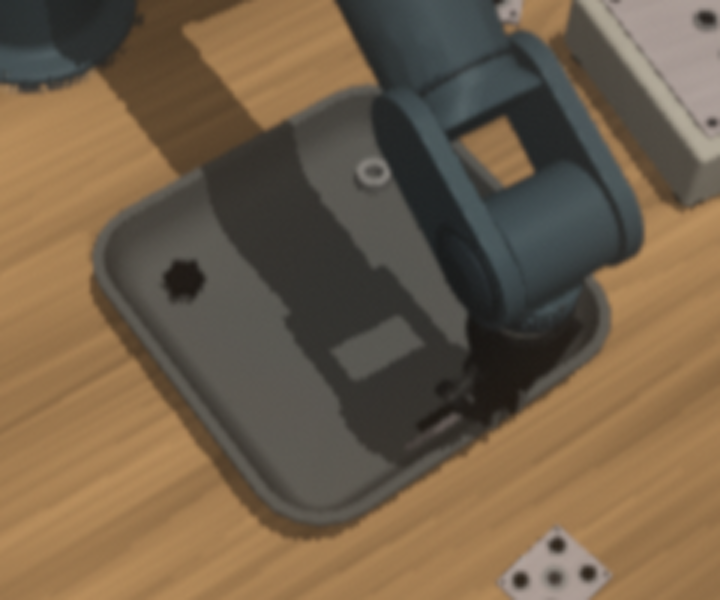

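View pics/t8.png

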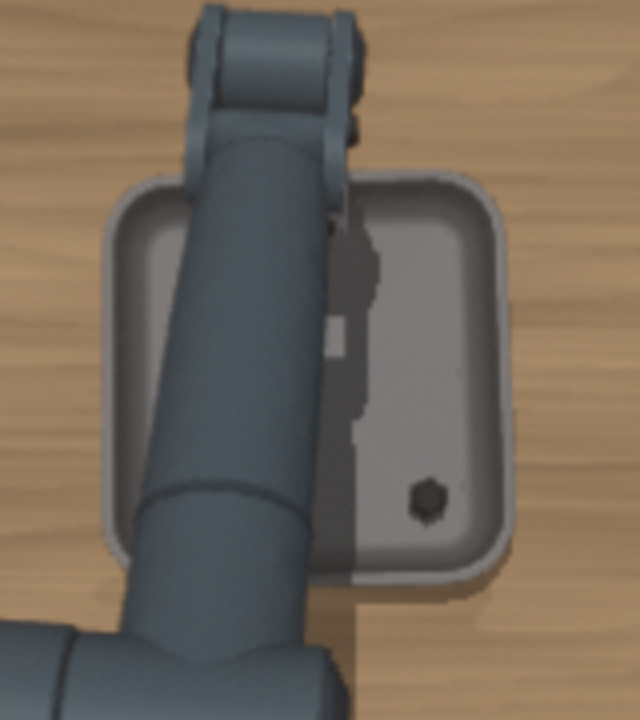

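{"method": "move_arm", "body": {"deltas": [{"x": -0.006, "y": 0, "z": 0.003, "rx": 0, "ry": 0, "rz": 0, "fingers": 0.19}, {"x": -0.006, "y": 0, "z": 0.002, "rx": 0, "ry": 0, "rz": 0, "fingers": 0.19}, {"x": -0.006, "y": 0, "z": 0.001, "rx": 0, "ry": 0, "rz": 0, "fingers": 0.19}, {"x": -0.006, "y": 0, "z": 0.001, "rx": 0, "ry": 0, "rz": 0, "fingers": 0.19}, {"x": -0.006, "y": 0, "z": 0, "rx": 0, "ry": 0, "rz": 0, "fingers": 0.19}, {"x": -0.006, "y": 0, "z": 0, "rx": 0, "ry": 0, "rz": 0, "fingers": 0.19}, {"x": -0.006, "y": 0, "z": 0, "rx": 0, "ry": 0, "rz": 0, "fingers": 0.19}, {"x": 0, "y": 0, "z": 0, "rx": 0, "ry": 0, "rz": 0, "fingers": 0.19}]}}

```text
time: 11.45
tcp_pos: [0.6503, 0.0797, 0.0839]
tcp_rot: [[0.999, 0.034, -0.011], [0.034, -0.999, 0.0], [-0.011, -0.0, -1.0]]
wrist_force: [0.5, 0.5, -0.8]
grip_width: 0.0161
```

Run:
```python
from m import *
o=ctrl.get_obs();print(np.round(o['tcp_pos'],4),o['time'],np.round(o['wrist_force'],1))
c=ctrl.capture('scene');save('s9',c['img'][120:320,180:420],3)
```

```text
[0.6503 0.0797 0.0839] 11.45 [ 0.5  0.5 -0.8]
```

View pics/s9.png

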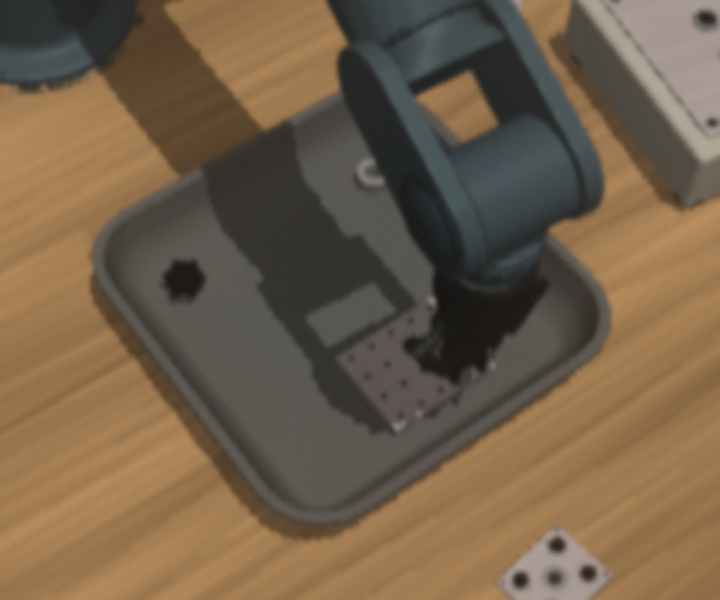

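It toppled, smooth face up. I lift clear and check.

{"method": "move_arm", "body": {"deltas": [{"x": 0, "y": 0, "z": 0.03, "rx": 0, "ry": 0, "rz": 0, "fingers": 0.19}, {"x": 0, "y": 0, "z": 0.05, "rx": 0, "ry": 0, "rz": 0, "fingers": 0.19}, {"x": -0.02, "y": -0.04, "z": 0.05, "rx": 0, "ry": 0, "rz": 0, "fingers": 0.19}, {"x": -0.03, "y": -0.05, "z": 0.03, "rx": 0, "ry": 0, "rz": 0, "fingers": 0.19}, {"x": -0.03, "y": -0.05, "z": 0, "rx": 0, "ry": 0, "rz": 0, "fingers": 0.19}, {"x": -0.03, "y": -0.05, "z": 0, "rx": 0, "ry": 0, "rz": 0, "fingers": 0.19}, {"x": -0.03, "y": -0.05, "z": 0, "rx": 0, "ry": 0, "rz": 0, "fingers": 0.19}, {"x": 0, "y": 0, "z": 0, "rx": 0, "ry": 0, "rz": 0, "fingers": 0.19}]}}

```text
time: 12.5
tcp_pos: [0.5122, -0.1582, 0.2394]
tcp_rot: [[1.0, 0.028, -0.011], [0.028, -1.0, -0.001], [-0.011, 0.0, -1.0]]
wrist_force: [0.6, 0.2, 0.1]
grip_width: 0.0165
```

Run:
```python
from m import *
o=ctrl.get_obs();print(np.round(o['tcp_pos'],4),o['time'],np.round(o['wrist_force'],1))
for n,a in(('scene',[.6,.08,.019]),('top',[.6,.08,.019])):
    c=ctrl.capture(n);save(n+'9',c['img'],1.4)
    print(n,deckrect(c,a,.019)[0])
```

```text
[ 0.5122 -0.1582  0.2394] 12.5 [0.6 0.2 0.1]
scene ((589.0596313476562, 72.37150573730469), (86.9290771484375, 107.11151885986328), 1.7396501302719116)
top ((591.3504028320312, 74.64911651611328), (86.10981750488281, 110.14117431640625), 0.7563557028770447)
```

View pics/scene9.png

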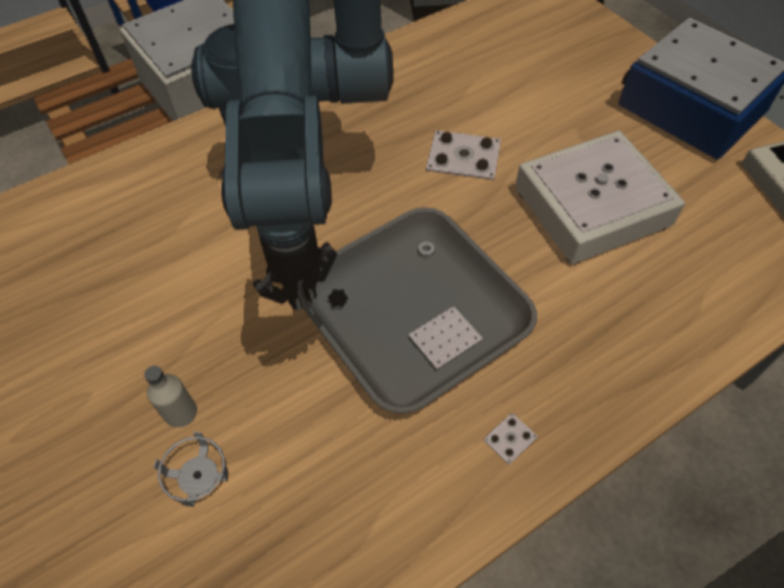

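View pics/top9.png

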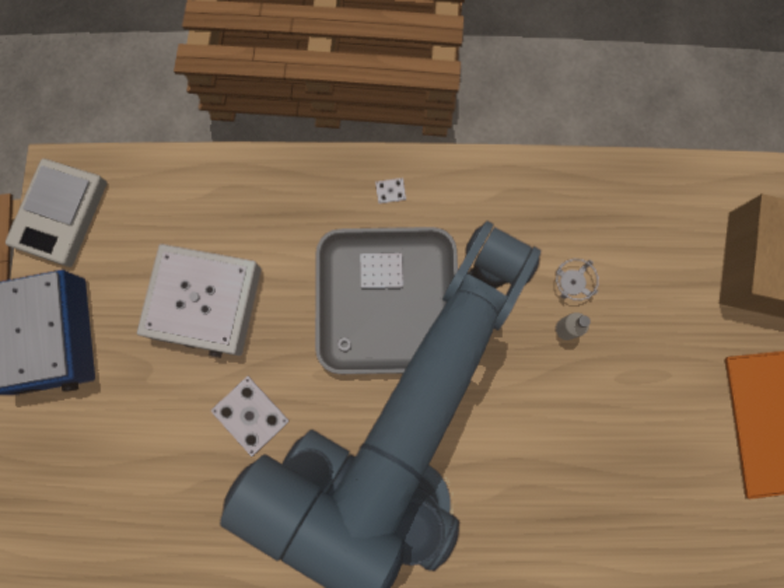

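```bash
python3 -c "
from bench import ctrl
print(ctrl.close_job())"
```

```text
the job is handed in; nothing more can be done
None
```

The deck plate is turned over, lying in the tray with its smooth face up, and the job was handed in at about 12.6 s of the 58 s allowed. No verdict is reported.

**What I did:** I pushed the middle-sized plate, the one in the tray, square against the far wall. It rode up and leaned at about 60°, then stayed at roughly 57° by itself once I backed off. I then pushed its top edge over from behind, above the lip, and it toppled back into the tray.

**Last checks:**
- **Position:** the scene and top views put the plate's middle at about (0.590, 0.073) m, some 8 cm from the tray's centre towards the far wall and about 1 cm to the left. The two views agree to about 2 mm.
- **Level:** the outline measured 87 x 107 mm in the scene view and 86 x 110 mm in the top view, against 90 x 110 mm nominal. That fits a level plate at 19 mm, but I did not measure its height or tilt separately.
- **Bystanders:** the star knob, collar, clamp and bottle look unmoved in the pictures, though I did not re-measure them. The star knob was visible only in the scene view, because the arm hid it in the top view.
- **Robot:** the arm stood clear of everything, with no contact force beyond noise.

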